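Check-weigh a connector bin on the bench hook scale

TASK

Check-weigh the small parts bin that has a wire bail: keeping it upright, hang it by the bail in the dip of the hook scale's weighing hook, gently enough that the hook is not driven down to its stop, then let go and leave it until it has hung still for about a second, so that the reading counts. Then lift it off the hook, set it down flat inside the shallow grey tray and let go; leave everything else on the bench where it is.

Things in the scene. Friction and masses are not known exactly. Their poses are not given: they have to be found in the camera images.
- parts_bin: open-topped blue stacking bin, 106 mm (its x) by 90 mm (its y), walls 62 mm high, full of white connectors, with a wire bail over it; some 0.3 kg, a quarter more or less. Origin: centre of its underside, z up, lower front wall on -x. Stands on the bench; hangs level
- bail: rigid steel bail fixed to the bin (6 mm wire, 103 mm wide), a gable in the bin's y-z plane; origin at bin (2, 0, 0) mm, bin's axes. Legs upright at y = +-48.5 mm to 70 mm height, then sloping in to a peak 127 mm high on the centre line; open below the peak down to the walls' top. A 9 mm stem above the peak carries a black grip. A hook passes through the gable along the bin's x, either way round
- bail_grip (a point): centre of the black grip on the bail, 165 mm above the bin's underside: a rounded block 16 mm thick along the bin's x, 34 mm wide along its y, 34 mm high. Axes as the bin's
- bail_seat (a point): point just under the bail's peak that comes to rest on the hook's seat: 123.5 mm above the bin's underside, 41.5 mm straight below bail_grip. Axes as the bin's
- scale: bench hook scale, screwed down: base plate 130 x 90 mm, 11 mm high (85 mm before to 45 mm behind the origin), grey column 64 mm square, 248 mm high (259 with its knob), graduated plate on its front. Origin at bench height under the column; its -x points roughly to the robot. The weighing hook, a steel rod, reaches out level from the column's front along -x
- hook_seat (a point): top of the 8 mm rod at the bottom of the hook's dip, where the bail rests; moves with the hook. 145 mm along -x from the scale's origin (113 mm off the column), 200 mm high unloaded. Toward the column the rod rises, within 30 mm, to 12 mm above the seat; 18 mm further out (-x) it turns up to a rounded tip 17 mm above the seat. Axes as the scale's
- weigh_hook (a joint): how far the sprung hook has gone down, in m: 0 unloaded, spring 110 N/m (9 mm per N), stop at 0.070. Lightly damped: it bobs at about 3 Hz and is still about a second after loading. The bin takes it down 20 to 34 mm; it then hangs 40 to 57 mm clear of the bench
- tray: shallow grey tray, fixed, outside 180 mm (its x) by 160 mm (its y), rim 21 mm high (overhangs 4 mm), inside 172 by 152 mm: the bin fits in at any angle. It is on the other side of the scale from the bin; which side is which varies. Origin at bench height under its centre
- tray_floor (a point): centre of the tray's inner floor, 4 mm above the bench. Axes as the tray's
- pliers: crimping pliers with two red grips, 180 x 57 mm, 11 mm thick, lying on the bench in front of the scale; origin under the middle
- marker: black-capped felt marker, 127 mm long, 17 mm thick, lying in front of the scale; origin under the middle
- unit_box_large: white carton 74 x 66 mm, 56 mm high, beyond the work on the left of the scale; origin under the middle
- unit_box_small: white carton 37 x 66 mm, 56 mm high, on the right of the scale; origin under the middle
- plate_pack: flat banded pack of fascia plates, 108 x 69 mm, 12 mm high, left of the scale; origin under the middle
Things that resemble listed ones, but are neither listed nor needed, are in the scene too. Of the things that look like the parts_bin, the larger one is meant.

How it is judged (in metres and radians):
On the way:
1. the bin hangs by its bail in the dip of the weighing hook, upright and clear of the bench, let go, and bin and hook stay still for 0.8 s (distance between bail_seat and hook_seat below 0.015 m and value of joint weigh_hook above 0.012 m and velocity of joint weigh_hook between -0.012 and 0.012 m/s and height (world z) of parts_bin above 0.02 m and angle between parts_bin's own z axis and vertical below 0.2 rad and contact force between each of the arm, the fingers and scale below 0.05 N and contact force between each of the fingers, the arm and parts_bin below 0.05 N and linear speed of parts_bin below 0.02 m/s and angular speed of parts_bin below 0.25 rad/s), for 0.8 s.
At the end, for the whole second after the job is handed in: the bin stands flat inside the tray, its underside on the tray's floor (within 6 mm, tilt under 0.06 rad), released and at rest, and the unloaded hook is back within 4 mm of its zero (x of parts_bin in the frame of tray between -0.05 and 0.05 m and y of parts_bin in the frame of tray between -0.05 and 0.05 m and z of parts_bin in the frame of tray_floor below 0.006 m and angle between parts_bin's own z axis and vertical below 0.06 rad and value of joint weigh_hook below 0.004 m and contact force between each of the fingers, the arm and parts_bin below 0.05 N and linear speed of parts_bin below 0.02 m/s and angular speed of parts_bin below 0.25 rad/s); the robot touches nothing.
It fails at once if the hook is driven down more than 62 mm, nearly to its stop (pushed, or the bin dropped on it) (value of joint weigh_hook above 0.062 m).
It fails at once if the bin is tipped more than 0.5 rad (angle between parts_bin's own z axis and vertical above 0.5 rad).
It fails at once if another thing on the bench is shifted by more than 30 mm (distance of any of pliers, marker, unit_box_large, unit_box_small, plate_pack from where it was at the start of the episode above 0.03 m).
It also fails if it takes over 59 s, if anything falls off the work surface, if the arm or the gripper's body presses on something with over 40 N, if the wrist force passes 120 N, or if a joint passes its speed limit or range.

ROBOT

A 6-joint arm with a two-finger parallel gripper is mounted at the origin on a cart in front of the work surface, level with it; the furniture and walls round the work are solid. World frame = base frame: x ahead of the robot, y to its left, z up, the work surface at z = 0. Lengths are in mm, angles in rad, forces in N, time in s.
With the tool pointing down it reaches from about 350 to 875 mm from the base axis. Payload 4.2 kg.
Tool frame: the origin (TCP) lies at the very end of the fingers, on their centre line; the grasp point (between the pads) lies 19 mm behind it (pinch_z is the distance from the TCP to the grasp point, in mm); z points along the fingers, y is the line along which they close (so a half turn about z gives the same grasp; the last joint's range is limited). The gripper opens to 85 mm and grips with 20 to 120 N. Pads are 22 mm wide; open, the fingers measure 114 mm over their backs; the gripper's body (76 mm by 85 mm) begins 54 mm behind the grasp point. The pads swing forward as they close: fully open they stand 13 mm farther back than shut.
Start: joints at [1.392, 0.385, 0.008, 0, -1.194, -0.259], TCP at [264.934, 566.047, 194.812] pointing down, gripper open.
Joint ranges: [-3.14, 3.14], [-1.21, 2.06], [-1.07, 1.41], [-3.16, 2.05], [-2.99, -0.16], [-3.1, 3.1]. Speed limits (rad/s): [2.79, 2.79, 3.14, 3.14, 3.14, 3.14].

INTERFACE

Orientations are given as a unit quaternion [x, y, z, w].
In Python, from bench import * gives the robot as it stands.
- The arm moves only by the tool arm_command, never from a script. Its argument "steps" is one flat list of numbers, 4 for each row, row after row: the shift along the tool's x, y, z in m, then the turn about the tool's z in rad. In form: [tx, ty, tz, roll, tx, ty, tz, roll, ...]. A call has 1 to 20 rows; each row shifts and turns the commanded pose from where the row before left it, along the tool's axes as they then stand; what a row does not reach is not made up. A row lasts 1/8 s, in which the tool goes at most 62.5 mm and 10.7 degrees, less where a joint would pass 70% of its speed; a pose out of reach is approached as far as the arm can. A call with a gripper value outside its range is refused whole. "grip" is the finger opening in m, from 0 to 0.0854, set as the call begins (left out, the last holds). The fingers move at their own pace and stop on an object; the grip force is fixed at half the most. Time passes only in rows, so rows that do not move let the fingers close. It gives the time, the measured TCP pose, the force, the opening and the grip force at its end, in the units of the state.
- read_state(): the state, without advancing time (a new reading comes with each control period).
- get_image(name): name is "scene" or "side" or "wrist"; returns the picture (420x560x3 uint8, red, green, blue); there is no depth.
- get_calibration(name): a dict with "camera_matrix" (3x3 intrinsics, pixels), "cam_to_world" (4x4, takes a point from camera to world coordinates). Camera axes: x right, y down, z forward; pixel columns grow to the right and rows downward; lengths in mm; the calibration is good to about 2 mm. A picture is of the moment at which its call begins: read the wrist's pose just before it. get_calibration takes no time and is no camera call; for the wrist camera it gives the pose at the moment of the call.
- job_done(): hands the job in; it is judged then, once.
The state is a dict: "clock": time; "joints": joint angles; "joint_vel": joint speeds; "joint_efforts": joint torques, N m; "position": TCP position; "ee_rot": TCP orientation; "contact_force": force on the tool from outside, world axes, zero at the start; "wrist_torque": the same for the moment, N m; "gripper_width": finger opening in mm; "grasp_force": force on a finger pad.
Only numpy, scipy, OpenCV 4.12 (cv2) and the standard library are available. Lean on these libraries where they do the work, as an engineer would, in place of code of your own. Each camera call takes 0.05 s, during which the arm holds its last target. There are 200 camera calls.

## Working session

There is one attempt and no reset: what is moved stays moved. The work goes in short steps, Python scripts to look and compute and a tool call to move; the robot and the scene stay as the last step left them, time stands still between calls to the robot, and variables do not carry over. Pictures are saved under pics/ and viewed, at most 10 in all, crops included, and the job is handed in when it is done.

Besides the shell and the picture viewer there is one more tool, called after "Call:" in YAML: its name, and indented under it one key for each argument. arm_command: Moves the arm, as the interface text tells. Its arguments: {"type":"object","properties":{"steps":{"type":"array","items":{"type":"number"}},"grip":{"type":"number"}},"required":["steps"]}

```bash
mkdir -p pics; cat > h.py <<'E'
from bench import *
import numpy as np, cv2
def ray(name,px,cal=None):
    c=cal or get_calibration(name);K=np.array(c["camera_matrix"]);T=np.array(c["cam_to_world"])
    d=T[:3,:3]@np.linalg.solve(K,[px[0],px[1],1]);return T[:3,3],d
def at_z(name,px,z,cal=None):
    o,d=ray(name,px,cal);return o+d*(z-o[2])/d[2]
def proj(name,p,cal=None):
    c=cal or get_calibration(name);K=np.array(c["camera_matrix"]);T=np.array(c["cam_to_world"])
    q=K@(T[:3,:3].T@(np.array(p)-T[:3,3]));return q[:2]/q[2]
def tri(obs):
    A=0;b=0
    for n,px in obs:
        o,d=ray(n,px);d=d/np.linalg.norm(d);P=np.eye(3)-np.outer(d,d);A=A+P;b=b+P@o
    return np.linalg.solve(A,b)
def save(name,fn):
    im=get_image(name);cv2.imwrite("pics/"+fn,im[:,:,::-1]);return im
E
python3 - <<'E'
from h import *
a=save("scene","s0.png");b=save("side","d0.png")
for n in("scene","side","wrist"):print(n,np.round(get_calibration(n)["cam_to_world"],2).tolist(),np.round(get_calibration(n)["camera_matrix"],1).tolist())
print(read_state())
E
```

```text
scene [[0.65, -0.47, 0.59, -92.69], [-0.76, -0.43, 0.49, -511.81], [0.02, -0.77, -0.64, 830.32], [0.0, 0.0, 0.0, 1.0]] [[419.7, 0.0, 286.3], [0.0, 419.7, 208.8], [0.0, 0.0, 1.0]]
side [[1.0, -0.04, 0.08, 482.09], [-0.09, -0.51, 0.86, -883.58], [0.01, -0.86, -0.51, 656.36], [0.0, 0.0, 0.0, 1.0]] [[418.2, 0.0, 277.5], [0.0, 418.2, 213.1], [0.0, 0.0, 1.0]]
wrist [[-0.42, -0.86, -0.27, 333.85], [-0.91, 0.41, 0.13, 532.94], [0.0, 0.3, -0.95, 373.08], [0.0, 0.0, 0.0, 1.0]] [[354.6, 0.0, 281.6], [0.0, 354.6, 211.8], [0.0, 0.0, 1.0]]
{'clock': 0.1, 'joints': array([ 1.39159557e+00,  3.85456876e-01,  6.77545398e-03, -4.07857121e-04,
       -1.19398529e+00, -2.58613935e-01]), 'joint_vel': array([-0.00246714, -0.00443653,  0.00276126, -0.00012643,  0.00136823,
       -0.0013346 ]), 'joint_efforts': array([ 4.84118154e-04, -3.93319309e+01,  1.88929385e+01,  4.19799596e+00,
       -2.62464695e-03,  5.80001625e-06]), 'position': array([264.71460238, 565.53266545, 193.85388554]), 'ee_rot': array([ 9.76118536e-01, -2.17236493e-01, -1.52278289e-04,  9.41979706e-04]), 'contact_force': array([0.51736594, 0.19489824, 0.49123758]), 'wrist_torque': array([-0.05403715,  0.00465598,  0.01173205]), 'grasp_force': 0.0, 'gripper_width': 85.33256346101403}
```

View pics/s0.png

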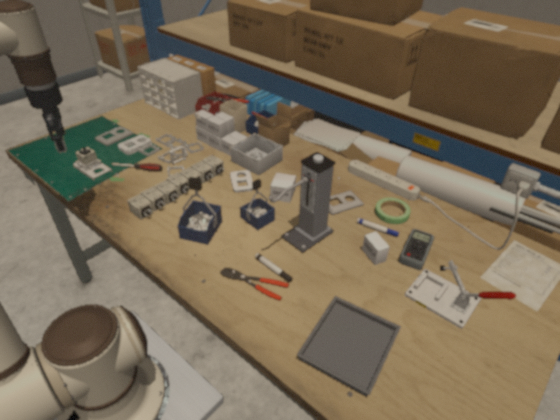

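View pics/d0.png

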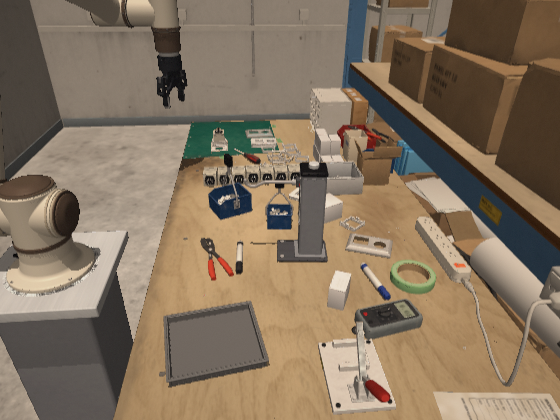

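The candidates for the bin are the larger one at scene (200,220) / side (230,200) and the smaller at scene (257,212) / side (280,213). I choose the larger and will check it in a crop.

```bash
python3 - <<'E'
import cv2,numpy as np
a=cv2.imread("pics/s0.png")[145:265,165:345];b=cv2.imread("pics/d0.png")[145:275,195:335]
a=cv2.resize(a,None,fx=4.4,fy=4.4,interpolation=3);cv2.imwrite("pics/c1.png",a)
b=cv2.resize(b,None,fx=4.4,fy=4.4,interpolation=3);cv2.imwrite("pics/c2.png",b);print(a.shape,b.shape)
E
```

```text
(528, 792, 3) (572, 616, 3)
```

View pics/c1.png

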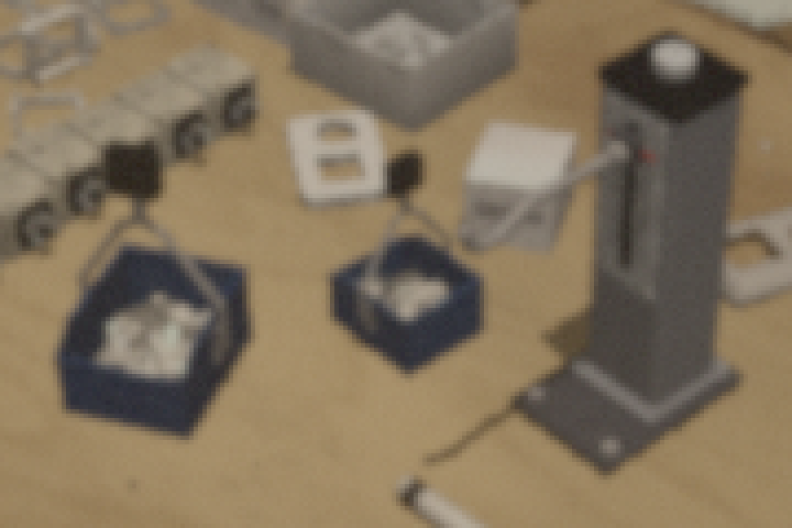

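View pics/c2.png

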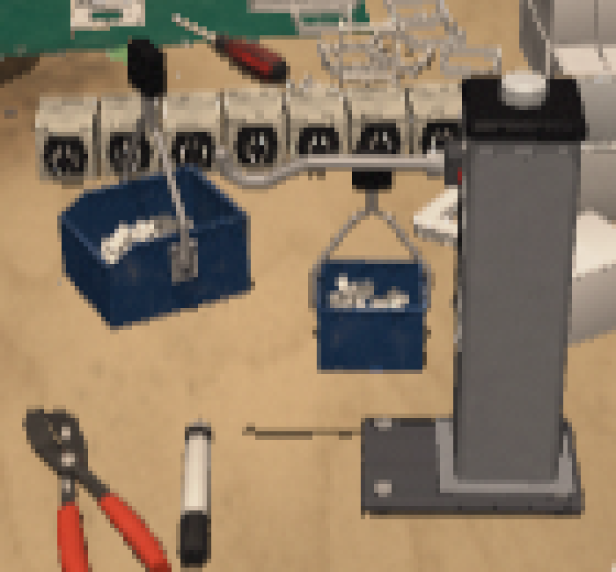

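```bash
python3 - <<'E'
from h import *
A=lambda x,y:(165+(x+.5)/4.4-.5,145+(y+.5)/4.4-.5)
B=lambda x,y:(195+(x+.5)/4.4-.5,145+(y+.5)/4.4-.5)
print("grip",tri([("scene",A(132,170)),("side",B(147,67))]).round())
print("smallgrip",tri([("scene",A(405,174)),("side",B(372,180))]).round())
print("tip",tri([("scene",A(467,234)),("side",B(221,163))]).round())
print("knob",tri([("scene",A(676,40)),("side",B(525,78))]).round())
print("peak",tri([("scene",A(137,215)),("side",B(152,118))]).round())
for p in[(65,408),(188,435),(245,345)]:print("binbot scene",at_z("scene",A(*p),0).round())
for p in[(68,258),(113,325),(248,290)]:print("binbot side",at_z("side",B(*p),0).round())
for p in[(605,472),(740,375),(515,402)]:print("base scene z11",at_z("scene",A(*p),11).round())
for p in[(362,510),(580,510),(362,420)]:print("base side",at_z("side",B(*p),6).round())
print("side rim",[at_z("side",B(*p),62).round() for p in[(63,222),(110,268),(250,222),(190,170)]])
for p in[(338,300),(399,334),(363,387),(299,350)]:print("tray scene",at_z("scene",p,21).round())
for p in[(163,318),(257,303),(268,353),(168,380)]:print("tray side",at_z("side",p,21).round())
for p in[(602,75),(745,78),(680,125)]:print("coltop",at_z("scene",A(*p),248).round())
E
```

```text
grip [447. 258. 162.]
smallgrip [591. 168. 122.]
tip [493.  24. 207.]
knob [656.  10. 260.]
peak [449. 263. 124.]
binbot scene [381. 275.   0.]
binbot scene [417. 196.   0.]
binbot scene [500. 234.   0.]
binbot side [382. 292.   0.]
binbot side [416. 196.   0.]
binbot side [510. 236.   0.]
base scene z11 [560. -30.  11.]
base scene z11 [689. -40.  11.]
base scene z11 [570.  53.  11.]
base side [566. -32.   6.]
base side [692. -42.   6.]
base side [574.  60.   6.]
side rim [array([386., 232.,  62.]), array([419., 166.,  62.]), array([512., 222.,  62.]), array([472., 304.,  62.])]
tray scene [ 484. -202.   21.]
tray scene [ 497. -360.   21.]
tray scene [ 339. -366.   21.]
tray scene [ 318. -217.   21.]
tray side [ 309. -228.   21.]
tray side [ 506. -199.   21.]
tray side [ 520. -337.   21.]
tray side [ 339. -382.   21.]
coltop [618.  33. 248.]
coltop [671. -30. 248.]
coltop [608. -31. 248.]
```

The larger bin is confirmed: grip near (449,259,165) with yaw about 0.40. The hook seat is near (507,22,200), scale yaw about -0.12, and the tray centre near (414,-286). I'm moving above the bail grip.

Call:
arm_command:
  steps: [0, 0, -0.012, -0.168, 0, 0, -0.012, -0.168, 0, 0, -0.012, -0.168, 0, 0, -0.012, -0.168, 0, 0, -0.012, -0.168, 0.007, 0.05, 0, 0, 0.007, 0.05, 0, 0, 0.007, 0.05, 0, 0, 0.007, 0.05, 0, 0, 0.007, 0.05, 0, 0, 0.007, 0.05, 0, 0, 0.007, 0.05, 0, 0, 0, 0, 0, 0, 0, 0, 0, 0]
  grip: 0.0854

```text
clock: 1.85
position: [446.9, 263.1, 254.5]
ee_rot: [0.98, 0.199, -0.0, 0.0]
contact_force: [-0.4, 1.0, -0.4]
gripper_width: 85.2
grasp_force: 0.0
```

```bash
cat >> h.py <<'E'
from scipy.spatial.transform import Rotation as Ro
def tool():
    s=read_state();R=Ro.from_quat(s["ee_rot"]).as_matrix();p=s["position"]
    return p,R,np.degrees(np.arctan2(R[1,0],R[0,0]))
def shift(dw):
    return tool()[1].T@np.array(dw)
E
python3 - <<'E'
from h import *
p,R,a=tool();print(p,a,R[:,2],read_state()["clock"])
im=save("wrist","w1.png");c=get_calibration("wrist")
print("exp grip top",proj("wrist",[449,259,182]),"tcp axis at 165",proj("wrist",[p[0],p[1],182]))
cv2.imwrite("pics/w1b.png",cv2.resize(im[:,:,::-1],(800,600),interpolation=3))
E
```

```text
[446.90609263 263.10037444 254.53126674] 23.011468055747745 [-4.93504269e-04 -1.59843156e-04 -9.99999865e-01] 1.85
exp grip top [288.32656885 207.42542375] tcp axis at 165 [282.13187386 207.84216033]
```

View pics/w1b.png

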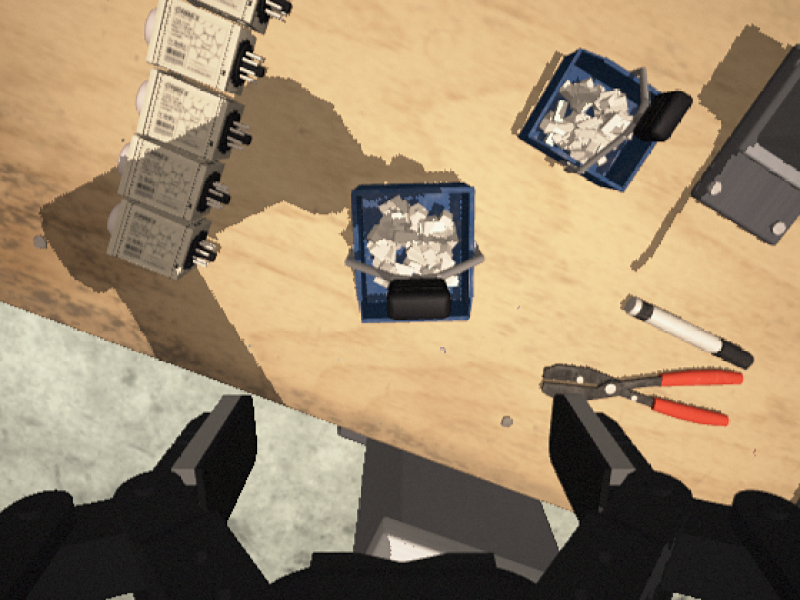

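```bash
python3 - <<'E'
from h import *
f=lambda x,y:((x+.5)*.7-.5,(y+.5)*.7-.5)
for q,z in[((419,304),182),((419,318),182),((418,280),148)]:print(at_z("wrist",f(*q),z).round(1))
l=at_z("wrist",f(390,305),182);r=at_z("wrist",f(450,304),182);print(l,r,np.linalg.norm(l-r))
# bin rim corners z62
P=[at_z("wrist",f(*q),62) for q in[(353,186),(474,186),(471,320),(362,321)]];print(np.round(P,1))
g=at_z("wrist",f(419,304),182);print("shift",shift([*(g[:2]-tool()[0][:2]),0]))
E
```

```text
[446.7 254.1 182. ]
[439.6 251.  182. ]
[450.4 255.2 148. ]
[440.25330869 267.78662147 182.        ] [452.99826149 239.20505659 182.        ] 31.294403224476802
[[476.1 314.4  62. ]
 [510.  234.6  62. ]
 [417.1 192.9  62. ]
 [383.1 270.6  62. ]]
shift [-3.76401482e+00  8.75909660e+00  1.10508386e-03]
```

Call:
arm_command:
  steps: [-0.0015, 0.0045, 0.014, 0, -0.0015, 0.004, 0.03, 0, 0, 0, 0.03, 0, 0, 0, 0.03, 0, 0, 0, 0, 0]

```text
clock: 2.52
position: [445.5, 253.1, 147.9]
ee_rot: [0.98, 0.2, -0.003, 0.002]
contact_force: [-1.0, 0.3, 0.5]
gripper_width: 85.3
grasp_force: 0.0
```

Call:
arm_command:
  steps: [0, 0, 0, 0, 0, 0, 0, 0, 0, 0, 0, 0, 0, 0, 0, 0, 0, 0, 0, 0, 0, 0, 0, 0]
  grip: 0.0

```text
clock: 3.28
position: [447.6, 254.2, 150.9]
ee_rot: [0.98, 0.2, 0.0, -0.0]
contact_force: [0.6, 0.4, -0.4]
gripper_width: -0.3
grasp_force: 0.0
```

The fingers shut empty, so I need a look.

```bash
python3 - <<'E'
from h import *
im=save("wrist","w2.png");im2=save("side","d2.png")
a=cv2.resize(im[150:420,130:430,::-1],(400,360),interpolation=3)
b=cv2.resize(im2[130:240,180:302,::-1],(400,360),interpolation=3)
cv2.imwrite("pics/c3.png",np.hstack([a,b]))
E
```

```text
(no output)
```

View pics/c3.png

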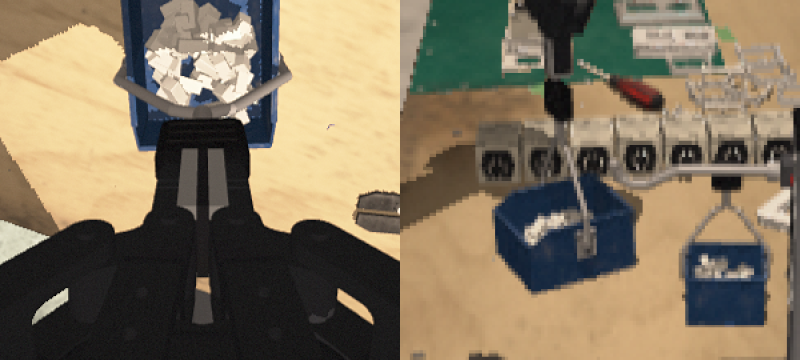

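```bash
python3 - <<'E'
from h import *
p,R,a=tool();print(p,read_state()["joints"].round(3))
print("side tcp",proj("side",p),"grip c",proj("side",[447.7,254,165]),"griptop",proj("side",[447.7,254,182]))
print("wrist tcp",proj("wrist",p),"grip top",proj("wrist",[447.7,254,182]))
c=get_calibration("wrist");print("cam in tool",R.T@(np.array(c["cam_to_world"])[:3,3]-p))
print("start side",proj("side",[264.9,566,194.8]))
sc=save("scene","s2.png")
a=cv2.resize(sc[150:250,140:251,::-1],(400,360),interpolation=3)
d=cv2.imread("pics/d0.png")
b=cv2.resize(d[50:140,120:220],(400,360),interpolation=3)
cv2.imwrite("pics/c4.png",np.hstack([a,b])); print("scene tcp",proj("scene",p),proj("scene",[447.7,254,182]))
E
```

```text
[447.61095931 254.13837153 150.80703326] [ 0.832  0.237 -0.325  0.    -1.009  1.141]
side tcp [228.27407075 164.03645517] grip c [228.05052406 159.58707606] griptop [227.74267347 154.16533224]
wrist tcp [281.35024309 246.30740317] grip top [281.693014 272.751694]
cam in tool [ 7.61811540e+01  9.72310757e-02 -1.79226282e+02]
start side [175.5500228  117.42083856]
scene tcp [196.20212027 187.27863898] [194.88436495 177.80992951]
```

View pics/c4.png

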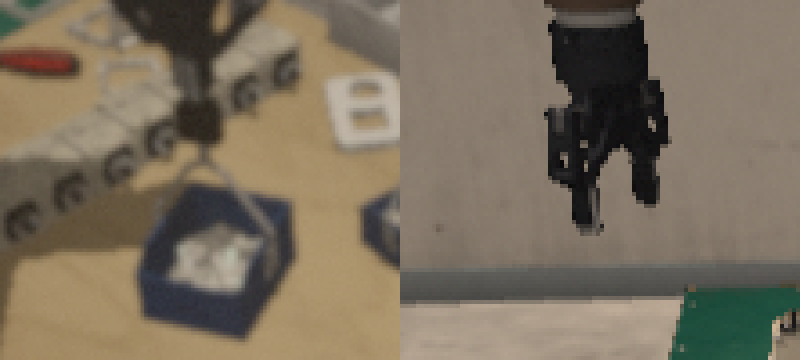

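Both views show the closed fingertips right at the top of the grip (about z 182) while the TCP reads 151. The fingers therefore end about 31–35 mm short of the reported TCP. I'll open, go down about 35 mm more and close again.

Call:
arm_command:
  steps: [0, 0, 0, 0, 0, 0, 0, 0, 0, 0, 0, 0, 0, 0, 0, 0, 0, 0, 0, 0, 0, 0, 0.012, 0, 0, 0, 0.012, 0, 0, 0, 0.011, 0, 0, 0, 0, 0]
  grip: 0.0854

```text
clock: 4.55
position: [446.9, 253.5, 114.3]
ee_rot: [0.98, 0.2, -0.001, 0.001]
contact_force: [0.6, -0.6, 0.4]
gripper_width: 85.2
grasp_force: 0.0
```

Call:
arm_command:
  steps: [0, 0, 0, 0, 0, 0, 0, 0, 0, 0, 0, 0, 0, 0, 0, 0, 0, 0, 0, 0, 0, 0, 0, 0]
  grip: 0.0

```text
clock: 5.3
position: [448.3, 254.7, 116.5]
ee_rot: [0.98, 0.2, 0.001, -0.0]
contact_force: [2.0, 0.8, 3.1]
gripper_width: 33.2
grasp_force: 60.5
```

Call:
arm_command:
  steps: [0, 0, -0.014, 0, 0, 0, -0.025, 0, 0, 0, -0.025, 0, 0, 0, -0.025, 0, 0, 0, -0.025, 0, 0, 0, 0, 0.131, 0, 0, 0, 0.131, 0, 0, 0, 0.131, 0, 0, 0, 0, 0.131, 0.003, 0.02, 0, 0, 0.004, 0.037, 0, 0, 0.004, 0.037, 0, 0, 0.004, 0.037, 0, 0, 0.005, 0.037, 0, 0, 0.004, 0.037, 0, 0, 0.003, 0.0185, 0, 0, 0, 0, 0, 0, 0, 0, 0, 0]

```text
invalid input at $.steps: expected a multiple of 4 numbers
```

```bash
python3 - <<'E'
from h import *
p,R,a=tool();print(p,a)
im=save("wrist","w3.png");d=save("side","d3.png");s=save("scene","s3.png")
z=lambda im,x,y,w,h:cv2.resize(im[y:y+h,x:x+w,::-1],(400,300),interpolation=3)
top=np.hstack([z(s,225,125,132,99),z(d,195,110,132,99)])
bot=np.hstack([z(im,0,0,560,420),z(im,200,100,160,120)])
cv2.imwrite("pics/c5.png",np.vstack([top,bot]))
E
```

```text
[448.33984201 254.66741925 116.47345852] 23.066688700817718
```

View pics/c5.png

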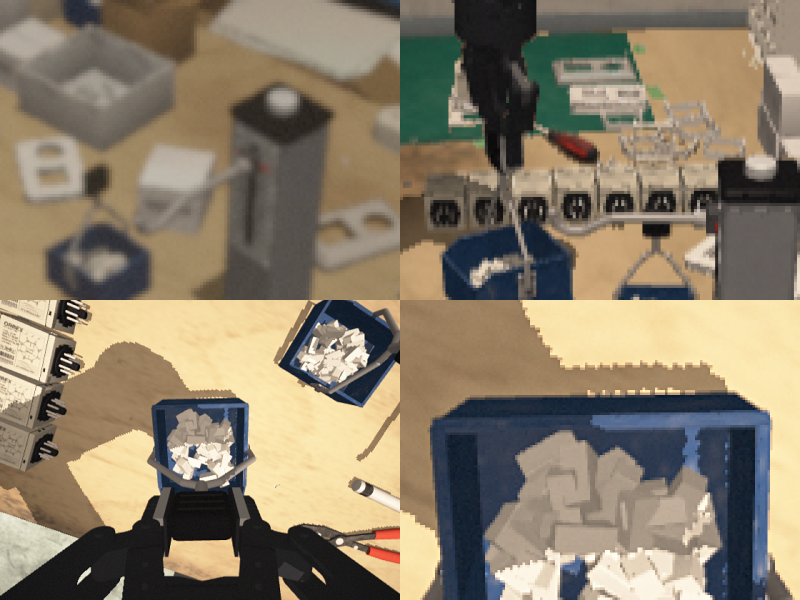

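Call:
arm_command:
  steps: [0, 0, -0.014, 0, 0, 0, -0.025, 0, 0, 0, -0.025, 0, 0, 0, -0.025, 0, 0, 0, -0.025, 0, 0, 0, 0, 0.131, 0, 0, 0, 0.131, 0, 0, 0, 0.131, 0, 0, 0, 0.131, 0.003, 0.02, 0, 0, 0.004, 0.037, 0, 0, 0.004, 0.037, 0, 0, 0.004, 0.037, 0, 0, 0.005, 0.037, 0, 0, 0.004, 0.037, 0, 0, 0.003, 0.0185, 0, 0, 0, 0, 0, 0]

```text
clock: 7.58
position: [445.6, 27.1, 229.3]
ee_rot: [0.998, -0.062, -0.001, 0.0]
contact_force: [0.5, -0.1, -2.8]
gripper_width: 33.0
grasp_force: 60.7
```

```bash
python3 - <<'E'
from h import *
p,R,a=tool();print(p,a,read_state()["gripper_width"])
print("dip from side d2",at_z("side",(253.4,184.6),196),"tip scene",at_z("scene",(272.9,199.3),210))
im=save("wrist","w4.png");d=save("side","d4.png");s=save("scene","s4.png")
print({n:proj(n,[509,22,200]).round(1) for n in("wrist","side","scene")})
z=lambda im,x,y,w,h:cv2.resize(im[y:y+h,x:x+w,::-1],(400,300),interpolation=3)
top=np.hstack([z(s,225,145,120,90),z(d,195,140,120,90)])
bot=np.hstack([z(im,0,0,560,420),z(im,180,60,200,150)])
cv2.imwrite("pics/c6.png",np.vstack([top,bot]))
E
```

```text
[445.60604083  27.06967575 229.28823662] -7.090059771871607 32.95050334046413
dip from side d2 [512.29974646  25.78264386 196.        ] tip scene [491.39169999  15.51956049 210.        ]
{'wrist': array([279.7, 125.1]), 'side': array([252.1, 183.9]), 'scene': array([275.8, 198.1])}
```

View pics/c6.png

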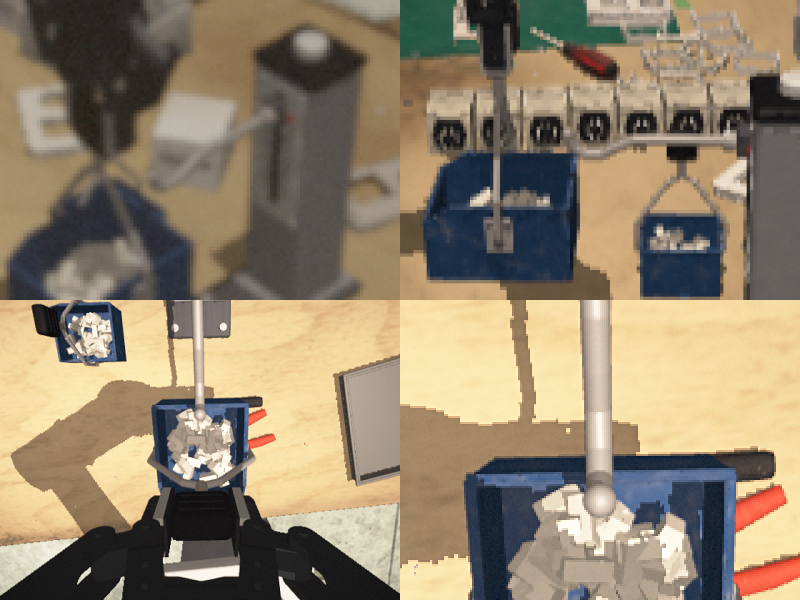

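```bash
python3 - <<'E'
from h import *
p,R,a=tool()
t=at_z("wrist",(279.5,157.5),210);print("tip",t,"in tool",R.T@(t-p))
for z in(195,200):
    t=at_z("wrist",(278,60),z);print("rod far",t,"tool",R.T@(t-p))
pk=np.array([p[0],p[1],113+127]);print("peak scene",proj("scene",pk),"seen",(225+103*.3,145+165*.3),"wrist",proj("wrist",pk),"seen",(287,263))
pb=[proj("side",[p[0]+x,p[1]-45,113]) for x in(-55,51)];print("bin bottom side",pb,"seen",(195+28*.3,140+278*.3),(195+172*.3,140+280*.3))
E
```

```text
tip [492.09557632  24.15789825 210.        ] in tool [45.72034294 -0.72894132 19.53700711]
rod far [543.78574984  18.64557134 195.        ] tool [97.7120387  -1.51760054 34.48696949]
rod far [543.2881594   18.66125862 200.        ] tool [97.2113982  -1.47295074 29.48744873]
peak scene [255.45236567 195.55910476] seen (255.9, 194.5) wrist [280.81354702 254.54740922] seen (287, 263)
bin bottom side [array([205.02898655, 224.81589389]), array([248.88114995, 222.93586602])] seen (203.4, 223.39999999999998) (246.6, 224.0)
```

The rod lines up with the gable and the tip is inside its opening. I'll go forward 65 mm, then down onto the hook.

Call:
arm_command:
  steps: [0.004, -0.001, 0, 0, 0.008, -0.001, 0, 0, 0.01, -0.001, 0, 0, 0.01, 0, 0, 0, 0.01, 0, 0, 0, 0.01, 0, 0, 0, 0.008, 0, 0, 0, 0.005, 0, 0, 0, 0, 0, 0, 0, 0, 0, 0.01, 0, 0, 0, 0.01, 0, 0, 0, 0.008, 0, 0, 0, 0, 0, 0, 0, 0, 0]

```text
clock: 9.48
position: [512.4, 24.2, 202.0]
ee_rot: [0.998, -0.061, 0.0, 0.0]
contact_force: [-0.7, 0.8, -3.5]
gripper_width: 33.1
grasp_force: 60.7
```

Call:
arm_command:
  steps: [0, 0, 0.006, 0, 0, 0, 0.006, 0, 0, 0, 0.006, 0, 0, 0, 0.006, 0, 0, 0, 0, 0, 0, 0, 0, 0]

```text
clock: 10.22
position: [512.1, 24.0, 178.0]
ee_rot: [0.998, -0.061, -0.0, 0.0]
contact_force: [-0.1, 0.3, -2.0]
gripper_width: 33.3
grasp_force: 60.9
```

Call:
arm_command:
  steps: [0, 0, 0.004, 0, 0, 0, 0.004, 0, 0, 0, 0.003, 0, 0, 0, 0, 0, 0, 0, 0, 0, 0, 0, 0, 0]

```text
clock: 10.98
position: [512.1, 24.1, 166.9]
ee_rot: [0.998, -0.061, 0.0, 0.0]
contact_force: [-0.1, -0.0, -0.2]
gripper_width: 33.0
grasp_force: 61.0
```

```bash
python3 - <<'E'
from h import *
save("side","d5.png");print(read_state()["contact_force"]);save("wrist","w5.png");print(read_state()["contact_force"])
E
```

```text
[-0.17137734 -0.77613073 -0.23041222]
[-0.84213162 -0.5869179  -0.57634374]
```

Call:
arm_command:
  steps: [0, 0, 0, 0, 0, 0, 0, 0, 0, 0, 0, 0, 0, 0, 0, 0, 0, 0, 0, 0, 0, 0, 0, 0, 0, 0, 0, 0, 0, 0, 0, 0]
  grip: 0.0854

```text
clock: 12.08
position: [512.1, 24.1, 166.8]
ee_rot: [0.998, -0.061, -0.0, 0.0]
contact_force: [-0.9, -0.0, -0.2]
gripper_width: 85.7
grasp_force: 0.0
```

```bash
python3 - <<'E'
from h import *
im=save("wrist","w6.png");d=save("side","d6.png");s=save("scene","s6.png");o=cv2.imread("pics/w5.png")[:,:,::-1]
print(read_state()["contact_force"],read_state()["gripper_width"])
z=lambda im,x,y,w,h:cv2.resize(im[y:y+h,x:x+w,::-1],(400,300),interpolation=3)
cv2.imwrite("pics/c7.png",np.vstack([np.hstack([z(s,225,145,120,90),z(d,195,140,120,90)]),np.hstack([z(o,0,0,560,420),z(im,0,0,560,420)])]))
E
```

```text
[ 0.52936246 -0.08611931  0.50930118] 85.38008570061994
```

View pics/c7.png

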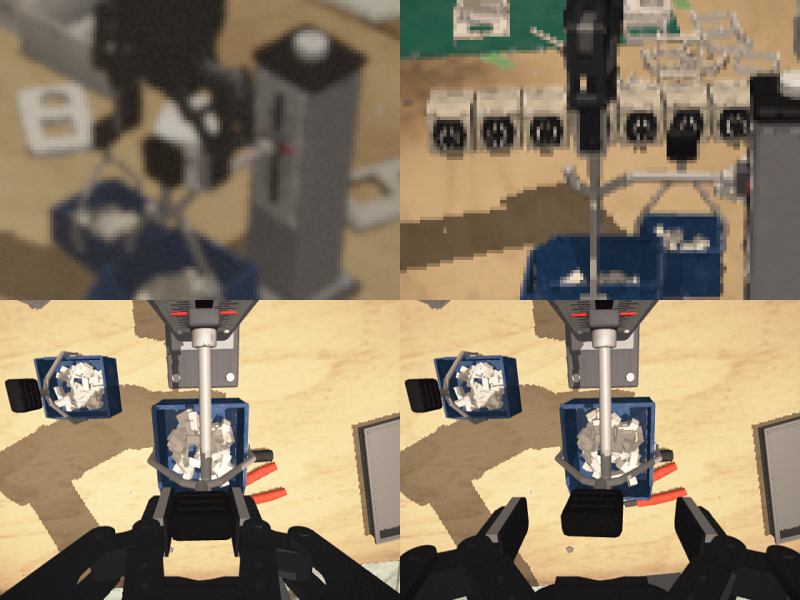

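Call:
arm_command:
  steps: [0, 0, 0, 0, 0, 0, 0, 0, 0, 0, 0, 0, 0, 0, 0, 0, 0, 0, 0, 0, 0, 0, 0, 0, 0, 0, 0, 0, 0, 0, 0, 0, 0, 0, 0, 0, 0, 0, 0, 0, 0, 0, 0, 0, 0, 0, 0, 0, 0, 0, 0, 0, 0, 0, 0, 0, 0, 0, 0, 0, 0, 0, 0, 0, 0, 0, 0, 0, 0, 0, 0, 0, 0, 0, 0, 0, 0, 0, 0, 0]

```text
clock: 14.72
position: [512.1, 24.1, 166.8]
ee_rot: [0.998, -0.061, -0.0, -0.0]
contact_force: [-0.5, 0.5, 0.7]
gripper_width: 85.2
grasp_force: 0.0
```

```bash
cat > mot.py <<'E'
from h import *
F=[get_image("wrist").astype(np.float32).mean(2) for _ in range(14)]
# grip black blob centroid above fingers, columns 225-325
for f in F:
    m=np.zeros_like(f,np.uint8);m[255:345,215:325]=(f[255:345,215:325]<45)
    n,l,s,c=cv2.connectedComponentsWithStats(m);k=1+s[1:,4].argmax();print(s[k],c[k].round(2))
F=F
sh=[cv2.phaseCorrelate(F[0][105:250,215:330],f[105:250,215:330],cv2.createHanningWindow((115,145),cv2.CV_32F))[0] for f in F]
print(np.round(sh,2).tolist(),read_state()["clock"])
E
python3 mot.py
```

```text
[ 231  255   94   77 5761] [275.34 295.65]
[ 231  255   94   77 5764] [275.49 295.77]
[ 231  255   94   77 5782] [275.36 295.73]
[ 231  255   94   77 5770] [275.5  295.83]
[ 231  255   94   77 5762] [275.59 295.84]
[ 231  255   94   77 5775] [275.29 295.67]
[ 231  255   94   77 5790] [275.27 295.48]
[ 231  255   94   77 5764] [275.46 295.59]
[ 231  255   94   77 5759] [275.19 295.5 ]
[ 231  255   94   77 5762] [275.17 295.48]
[ 231  255   94   77 5770] [275.22 295.38]
[ 231  255   94   77 5770] [275.28 295.39]
[ 231  255   94   77 5746] [275.36 295.53]
[ 231  255   94   77 5758] [275.29 295.46]
[[0.0, 0.0], [-0.02, -0.03], [-0.0, -0.09], [0.03, -0.05], [-0.0, -0.1], [0.0, -0.04], [0.02, 0.02], [0.03, 0.05], [0.02, 0.07], [0.04, 0.1], [0.08, 0.15], [0.07, 0.14], [0.07, 0.15], [0.06, 0.15]] 15.425
```

```bash
cat > tilt.py <<'E'
from h import *
import sys
def meas(im,tag):
    g=im.astype(int);b=((g[...,2]-g[...,0]>20)&(g[...,2]-g[...,1]>8)).astype(np.uint8)
    b[:,:190]=0;b[:,360:]=0;b[:130]=0;b[290:]=0
    ys,xs=np.nonzero(b)
    rows=[(y,np.percentile(xs[ys==y],1).round(),np.percentile(xs[ys==y],99).round()) for y in(145,165,185,205,225,245,260) if (ys==y).any()]
    f=g.mean(2);gr=[]
    for y in(275,285,295,305,315):
        x=np.nonzero(f[y,205:345]<45)[0]+205
        c=x[0];runs=np.split(x,np.nonzero(np.diff(x)>2)[0]+1);r=max(runs,key=len);gr.append((y,r[0],r[-1]))
    print(tag,"blue",[tuple(map(int,r)) for r in rows],"grip",[tuple(map(int,r)) for r in gr])
ld=lambda n:cv2.imread("pics/"+n)[:,:,::-1]
meas(ld("w5.png"),"held");meas(ld("w6.png"),"rel");meas(save("wrist","w7.png"),"now")
p,R,a=tool()
# expected projections for a level bin hanging: seat at rod z~173
def binpts(c,yaw,tilt):
    Rb=Ro.from_euler("z",yaw).as_matrix()@Ro.from_euler("x",tilt).as_matrix()
    S=np.array([2,0,123.5]);out={}
    for k,q in{"gripL":[2+8,17,165],"gripR":[2+8,-17,165],"rimL":[53,45,62],"rimR":[53,-45,62],"rimLm":[0,45,62],"rimRm":[0,-45,62]}.items():
        out[k]=proj("wrist",c+Rb@(np.array(q)-S)).round(0).tolist()
    return out
c=np.array([511,22.5,173.])
for t in(-.15,-.08,0,.08,.15):print(t,binpts(c,-.12,t))
E
python3 tilt.py
```

```text
held blue [(145, 221, 346), (165, 215, 346), (185, 215, 346), (205, 218, 346), (225, 219, 339), (245, 221, 344), (260, 223, 341)] grip [(275, 236, 327), (285, 234, 329), (295, 231, 332), (305, 229, 334), (315, 229, 334)]
rel blue [(145, 231, 355), (165, 226, 355), (185, 227, 355), (205, 228, 355), (225, 233, 339), (245, 232, 353), (260, 235, 351)] grip [(275, 238, 312), (285, 233, 311), (295, 228, 311), (305, 226, 311), (315, 227, 310)]
now blue [(145, 227, 351), (165, 222, 351), (185, 222, 351), (205, 224, 350), (225, 229, 341), (245, 228, 349), (260, 231, 347)] grip [(275, 240, 315), (285, 238, 315), (295, 234, 315), (305, 231, 316), (315, 232, 316)]
-0.15 {'gripL': [230.0, 273.0], 'gripR': [311.0, 279.0], 'rimL': [231.0, 142.0], 'rimR': [368.0, 144.0], 'rimLm': [234.0, 217.0], 'rimRm': [363.0, 223.0]}
-0.08 {'gripL': [236.0, 275.0], 'gripR': [318.0, 278.0], 'rimL': [223.0, 142.0], 'rimR': [361.0, 143.0], 'rimLm': [227.0, 218.0], 'rimRm': [356.0, 221.0]}
0 {'gripL': [244.0, 276.0], 'gripR': [326.0, 276.0], 'rimL': [215.0, 143.0], 'rimR': [352.0, 142.0], 'rimLm': [219.0, 219.0], 'rimRm': [348.0, 219.0]}
0.08 {'gripL': [252.0, 278.0], 'gripR': [333.0, 274.0], 'rimL': [206.0, 143.0], 'rimR': [344.0, 142.0], 'rimLm': [211.0, 221.0], 'rimRm': [340.0, 218.0]}
0.15 {'gripL': [259.0, 279.0], 'gripR': [339.0, 273.0], 'rimL': [199.0, 144.0], 'rimR': [336.0, 141.0], 'rimLm': [204.0, 223.0], 'rimRm': [333.0, 216.0]}
```

Call:
arm_command:
  steps: [0, 0, 0, 0, 0, 0, 0, 0, 0, 0, 0, 0, 0, 0, 0, 0, 0, 0, 0, 0, 0, 0, 0, 0, 0, 0, 0, 0, 0, 0, 0, 0, 0, 0, 0, 0, 0, 0, 0, 0, 0, 0, 0, 0, 0, 0, 0, 0, 0, 0, 0, 0, 0, 0, 0, 0]

```text
clock: 17.23
position: [512.1, 24.1, 166.8]
ee_rot: [0.998, -0.061, -0.0, -0.0]
contact_force: [0.5, 0.5, 0.5]
gripper_width: 85.3
grasp_force: 0.0
```

```bash
python3 mot.py | tail -1; sed -i 's/w7.png/w8.png/' tilt.py; python3 tilt.py | sed -n 3p
```

```text
[[0.0, 0.0], [-0.02, -0.01], [0.03, -0.03], [-0.02, -0.05], [-0.0, -0.06], [-0.01, -0.07], [-0.01, -0.06], [-0.01, -0.05], [-0.03, -0.04], [-0.02, -0.04], [0.02, -0.03], [-0.01, -0.01], [0.01, -0.02], [0.02, 0.01]] 17.925
now blue [(145, 227, 351), (165, 222, 351), (185, 222, 351), (205, 224, 350), (225, 229, 341), (245, 228, 349), (260, 231, 347)] grip [(275, 240, 315), (285, 238, 315), (295, 234, 315), (305, 231, 316), (315, 232, 316)]
```

It has hung still for several seconds, so I'm regrasping and lifting.

Call:
arm_command:
  steps: [0, 0, 0, 0, 0, 0, 0, 0, 0, 0, 0, 0, 0, 0, 0, 0, 0, 0, 0, 0, 0, 0, 0, 0]
  grip: 0.0

```text
clock: 18.73
position: [512.1, 24.1, 166.8]
ee_rot: [0.998, -0.061, 0.0, 0.0]
contact_force: [0.7, -0.1, -0.5]
gripper_width: 33.3
grasp_force: 60.8
```

Call:
arm_command:
  steps: [0, 0, -0.004, 0, 0, 0, -0.006, 0, 0, 0, -0.007, 0, 0, 0, -0.008, 0, 0, 0, -0.008, 0, 0, 0, -0.008, 0, 0, 0, -0.008, 0, 0, 0, -0.008, 0, 0, 0, -0.006, 0, 0, 0, 0, 0, 0, 0, 0, 0]

```text
clock: 20.1
position: [511.8, 24.1, 229.5]
ee_rot: [0.998, -0.061, -0.0, 0.0]
contact_force: [-0.7, 0.7, -2.8]
gripper_width: 32.8
grasp_force: 60.4
```

```bash
sed -i 's/w8.png/w9.png/' tilt.py; python3 tilt.py | sed -n 3p; python3 - <<'E'
from h import *
print(read_state()["contact_force"],tool())
E
```

```text
now blue [(145, 226, 350), (165, 221, 350), (185, 222, 350), (205, 224, 349), (225, 229, 340), (245, 227, 348), (260, 230, 346)] grip [(275, 237, 326), (285, 234, 329), (295, 231, 332), (305, 229, 334), (315, 230, 334)]
[ 0.04313228 -0.26292551 -3.58434136] (array([511.8161648 ,  24.06593603, 229.41546391]), array([[ 9.92582032e-01, -1.21573321e-01, -9.14787321e-04],
       [-1.21573490e-01, -9.92582424e-01, -1.31241198e-04],
       [-8.92046388e-04,  2.41481542e-04, -9.99999573e-01]]), np.float64(-6.9829246457758885))
```

Call:
arm_command:
  steps: [-0.004, 0, 0, 0, -0.008, 0, 0, 0, -0.01, 0, 0, 0, -0.01, 0, 0, 0, -0.01, 0, 0, 0, -0.01, 0, 0, 0, -0.008, 0, 0, 0, -0.005, 0, 0, 0, 0, 0.015, 0, 0, 0.002, 0.035, 0, 0, 0.002, 0.045, 0, 0, 0.002, 0.045, 0, 0, 0.002, 0.045, 0, 0, 0.002, 0.045, 0, 0, 0, 0.045, 0, 0, 0, 0.03, 0, 0, 0, 0.015, 0, 0, 0, 0, 0, 0]

```text
clock: 22.4
position: [418.3, -287.7, 229.5]
ee_rot: [0.998, -0.062, -0.0, -0.0]
contact_force: [0.7, 0.7, -2.9]
gripper_width: 32.9
grasp_force: 60.8
```

```bash
python3 - <<'E'
from h import *
print(tool()[0],tool()[2],read_state()["contact_force"],read_state()["gripper_width"])
im=save("wrist","w10.png").astype(int)
# tray outline: low-saturation dark-ish grey region, excluding gripper (bottom) 
sat=im.max(2)-im.min(2);m=((sat<22)&(im.mean(2)>50)&(im.mean(2)<170)).astype(np.uint8);m[270:]=0
n,l,s,c=cv2.connectedComponentsWithStats(cv2.morphologyEx(m,cv2.MORPH_OPEN,np.ones((3,3))))
for k in np.argsort(-s[1:,4])[:4]+1:
    ys,xs=np.nonzero(l==k);P=np.c_[xs,ys]
    ext=[P[(P@d).argmax()] for d in np.array([[-1,-1],[1,-1],[1,1],[-1,1]])]
    print(s[k],[(e.tolist(),at_z("wrist",e,21)[:2].round().tolist()) for e in ext])
cs=np.array([[330,-210],[490,-200]])
print([proj("wrist",[414+dx,-286+dy,21]).round() .tolist() for dx,dy in((90,80),(90,-80),(-90,80),(-90,-80))])
E
```

```text
[ 418.26528932 -287.71198313  229.4500822 ] -7.090654482522006 [ 0.67037278  0.74930423 -2.94145539] 32.86279189357497
[ 181  115  125   93 3370] [([181, 116], [491.0, -189.0]), ([304, 123], [468.0, -318.0]), ([303, 136], [455.0, -315.0]), ([220, 207], [387.0, -213.0])]
[213 210  82  54 904] [([220, 210], [384.0, -212.0]), ([293, 251], [323.0, -289.0]), ([294, 260], [311.0, -289.0]), ([213, 224], [368.0, -201.0])]
[  0   0  20  65 782] [([0, 0], [619.0, -38.0]), ([4, 0], [618.0, -42.0]), ([19, 64], [561.0, -37.0]), ([0, 63], [565.0, -18.0])]
[306 230  32  22 278] [([306, 247], [326.0, -305.0]), ([336, 230], [343.0, -342.0]), ([337, 240], [330.0, -342.0]), ([306, 249], [323.0, -305.0])]
[[194.0, 101.0], [347.0, 81.0], [224.0, 258.0], [358.0, 243.0]]
```

Call:
arm_command:
  steps: [0, 0, 0.01, 0, 0, 0, 0.02, 0, 0, 0, 0.02, 0, 0, 0, 0.02, 0, 0, 0, 0.015, 0, 0, 0, 0.01, 0, 0, 0, 0.004, 0, 0, 0, 0.004, 0, 0, 0, 0.003, 0, 0, 0, 0, 0, 0, 0, 0, 0]

```text
clock: 23.82
position: [419.9, -287.6, 126.2]
ee_rot: [0.998, -0.061, 0.002, 0.001]
contact_force: [-0.7, 0.4, 5.2]
gripper_width: 33.2
grasp_force: 61.0
```

Call:
arm_command:
  steps: [0, 0, -0.002, 0, 0, 0, 0, 0]

```text
clock: 24.08
position: [419.3, -287.1, 126.4]
ee_rot: [0.998, -0.061, 0.001, 0.0]
contact_force: [0.0, 0.8, 0.7]
gripper_width: 32.8
grasp_force: 61.0
```

Call:
arm_command:
  steps: [0, 0, 0, 0, 0, 0, 0, 0, 0, 0, 0, 0, 0, 0, 0, 0, 0, 0, 0, 0, 0, 0, 0, 0]
  grip: 0.0854

```text
clock: 24.82
position: [418.7, -286.8, 125.8]
ee_rot: [0.998, -0.061, -0.0, 0.0]
contact_force: [-0.2, 0.4, 0.1]
gripper_width: 85.4
grasp_force: 0.0
```

Call:
arm_command:
  steps: [0, 0, -0.02, 0, 0, 0, -0.04, 0, 0, 0, -0.05, 0, 0, 0, -0.05, 0, 0, 0, 0, 0, 0, 0, 0, 0, 0, 0, 0, 0]

```text
clock: 25.7
position: [417.9, -286.5, 284.3]
ee_rot: [0.998, -0.061, -0.001, -0.0]
contact_force: [-0.7, 0.4, 0.6]
gripper_width: 85.5
grasp_force: 0.0
```

```bash
python3 - <<'E'
from h import *
print(tool()[0],tool()[2],read_state()["contact_force"],read_state()["gripper_width"])
for n in("wrist","side","scene"):
    im=save(n,n+"11.png").astype(int)
    m=((im[...,2]-im[...,0]>20)&(im[...,2]-im[...,1]>8)).astype(np.uint8)
    if n!="wrist":
        c=proj(n,[416,-287,30]).astype(int);k=np.zeros_like(m);k[max(0,c[1]-60):c[1]+60,max(0,c[0]-60):c[0]+60]=1;m*=k
    nn,l,s,_=cv2.connectedComponentsWithStats(m);k=1+s[1:,4].argmax();ys,xs=np.nonzero(l==k);P=np.c_[xs,ys]
    print(n,s[k].tolist(),cv2.approxPolyDP(cv2.convexHull(P.astype(np.int32)),3,True)[:,0].tolist())
    for t in(0,-.122):
        f=lambda x,y,z:proj(n,np.array([416,-287,4])+Ro.from_euler("z",-.122).apply([x,y,z])).round().astype(int).tolist()
    print("  exp rim",[f(x,y,62) for x,y in((53,45),(53,-45),(-53,-45),(-53,45))],"bot",[f(x,y,0) for x,y in((53,45),(53,-45),(-53,-45),(-53,45))])
w=cv2.imread("pics/wrist11.png");print(np.hstack([w[::1]]).shape)
E
```

```text
[ 417.92851999 -286.52159315  284.32027123] -6.98514410513305 [-0.73614483  0.39075203  0.62898636] 85.47819057487082
wrist [245, 123, 82, 53, 1940] [[326, 169], [315, 174], [248, 172], [246, 127], [283, 123], [326, 125]]
  exp rim [[241, 124], [323, 124], [320, 216], [244, 216]] bot [[246, 121], [318, 121], [315, 202], [248, 202]]
side [181, 306, 61, 57, 2217] [[240, 306], [238, 361], [184, 361], [181, 341], [189, 312], [198, 307]]
  exp rim [[242, 304], [237, 339], [179, 337], [190, 303]] bot [[243, 326], [238, 361], [183, 360], [193, 325]]
scene [324, 317, 44, 55, 655] [[352, 371], [324, 346], [325, 333], [339, 317], [367, 348], [367, 356]]
  exp rim [[354, 301], [386, 326], [354, 356], [322, 328]] bot [[351, 318], [382, 343], [351, 372], [320, 344]]
(420, 560, 3)
```

```bash
python3 -c "
from bench import *
print(job_done())"
```

```text
the job is handed in; nothing more can be done
None
```

I check-weighed the bin: it hung still on the hook, released, for several seconds, and now stands released in the grey tray, its level pose checked against the camera images. I handed the job in with the robot's clock at about 26 s of the 59 s allowed; no verdict came back.

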